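# Let down a ratchet glue cramp onto a cracked accordion key

## Task

The glued treble key is in its sprung holder and the ratchet cramp is wound open against its spring. Take the knob at the end of the crank, lift it to free the pawl, and let the crank turn back slowly under the spring, keeping hold of it, until the jaw rests on the key with the spring's full push and the knob no longer pulls; do not let it run and do not force it on into the key. Then let the pawl down again, let go, and leave the other things on the bench alone.

Things in the scene. Friction and masses are not known exactly. Their poses are not given: they have to be found in the camera images.
- knob_center (a point): Centre of the dark wooden knob at the crank's end: upright cylinder 30 mm wide, 32 mm tall, centre 108 mm above the bench with pawl down, on a 6 mm pawl pin through the crank arm (arm top 78 mm above bench). It spins freely on its own upright axis, so the hand need not turn. Lifting it lifts the pawl. With the pawl clear it is pulled about 8 N clockwise seen from above.
- pawl (a joint): Lift of pawl and knob, m: 0 at a tooth's foot, up to 0.008 when resting on a tooth, hard stop at 0.014. Teeth are 8 mm high: lift 10 to 13 mm to be clear and keep it up while turning. Takes 5 to 7 N (spring) plus a few N of friction from the loaded tooth, less if the crank is first eased some 3 to 4 mm to the winding side (counter-clockwise).
- crank_axis (a point): Point on the crank's upright turning axis, 108 mm above the bench; the knob goes round it at 70 mm radius. Its own +y points along the base towards jaw and key, z up.
- cramp: The fixed cramp: grey base plate 170 x 370 x 12 mm and a dark iron drum 164 mm wide, 52 mm high, with a ring of saw teeth on top. Origin on the crank's axis at bench level; axes as crank_axis.
- crank (a joint): Crank angle, rad; falls turning clockwise from above (letting down, jaw closes 35 mm a rad). At 1.1 the arm lies along crank_axis's +x. Starts near 1.8; the jaw meets the key somewhere from 0.2 to 1.1, not given: feel for it. Let go with pawl up it runs at about 3 rad/s; over 1.7 rad/s (0.12 m/s at the knob) is running away.
- jaw: Steel jaw, plate 60 x 12 x 40 mm; origin on its pressing face; closes to its +y. Spring push about 16 N; force at the knob acts double on the jaw. The white key opposite sits in a holder on springs of 5 N/mm: from first touch the knob's pull fades to nothing over about 3 mm of jaw travel (6 mm at the knob). Keep the push on the key below 27 N.
- mallet: Bystander: turned wooden mallet, head 52 mm across and 80 mm long, 180 mm over all, lying beside the cramp; origin on the bench under its head.
- rod: Bystander: bent brass rod 5 mm thick, 135 mm long, lying on the bench; origin on its underside.
- bass_button: Bystander: one jet-black bass button, 18 mm across, 13 mm high; origin at its underside.
- cam_clamp: Bystander: black iron cam lock clamp, foot 45 x 75 mm, 57 mm high; origin at its underside.

How it is judged:
By the outcome, as a careful person would: the job done as asked, in the order asked, and still so for the second after the job is handed in, with the robot touching nothing.
It also fails if it takes over 54 s, if anything falls off the work surface, if the arm or the gripper's body presses on something with over 40 N, if the wrist force passes 120 N, or if a joint passes its speed limit or range.

## Robot

A 6-joint arm with a two-finger parallel gripper is mounted at the origin on the work surface. World frame = base frame: x ahead of the robot, y to its left, z up, the work surface at z = 0. Lengths are in m, angles in rad, forces in N, time in s.
With the tool pointing down it reaches from about 0.35 to 0.975 m from the base axis. Payload 4.9 kg.
Tool frame: the origin (TCP) lies at the very end of the fingers, on their centre line; the grasp point (between the pads) lies manip.grip_point_offset behind it (manip.grip_point_offset is the distance from the TCP to the grasp point, in m); z points along the fingers, y is the direction in which the jaws open and shut (so a half turn about z gives the same grasp; the last joint's range is limited). The gripper opens to 85 mm and grips with 20 to 120 N. Pads are 22 mm wide; open, the fingers measure 114 mm over their backs; the gripper's body (76 mm by 85 mm) begins 54 mm behind the grasp point. The pads swing forward as they close: fully open they stand 13 mm farther back than shut.
Start: joints at [-1.318, 0.053, 1.613, -0, 1.476, -0.119], TCP at [0.227, -0.582, 0.231] pointing down, gripper open.
Joint ranges: [-3.01, 3.01], [-1.01, 2.22], [0.06, 2.58], [-1.02, 4.17], [0.09, 2.62], [-3.14, 3.14]. Speed limits (rad/s): [2.57, 2.57, 3.14, 3.14, 3.14, 3.14].

## Interface

Orientations are given as a unit quaternion [w, x, y, z].
In Python, from plant import status, grab_frame, camera_params, ticket, boxes_of, outline_of, manip gives the robot as it stands. The module is installed in compiled form; this text tells all that it offers.
- The arm moves only by the tool play_rows, never from a script. Its argument "deltas" is a list of rows, each a list of 2 entries, a list of its own where there are three numbers: the shift along the world's x, y, z in m, then the turn about the world's z in rad. A call has 1 to 5 rows; each row is the pose to reach, as a shift and turn from the pose commanded when the call began; what a row does not reach only later rows make up. A row lasts 1/8 s, in which the tool goes at most 62.5 mm and 10.7 degrees, less where a joint would pass 70% of its speed; a pose out of reach is approached as far as the arm can. A call with a gripper value outside its range is refused whole. "grip" is the opening, from -1 (shut) to 1 (fully open), set as the call begins (left out, the last holds). The fingers move at their own pace and stop on an object; the grip force is fixed at half the most. Time passes only in rows, so rows that repeat a pose let the fingers close. It gives the time, the measured TCP pose, the force and the opening at its end, in the units of the state.
- status.state(): the state, without advancing time (a new reading comes with each control period).
- grab_frame(name): name is "side" or "top" or "wrist"; returns (picture, depth): 480x640x3 uint8, blue, green, red; 480x640 float32, m along the optical axis (not along the pixel's ray), 0 where there is no reading.
- camera_params(name): a dict with "mtx" (3x3 intrinsics, pixels), "distortion" ([k1, k2, p1, p2, k3] as OpenCV has them; the pictures are not rectified), "world_from_camera" (4x4, takes a point from camera to world coordinates). Camera axes: x right, y up, looking along -z (the intrinsics and any distortion apply to the point x, -y, -z); pixel columns grow to the right and rows downward; lengths in m; the calibration is good to about 2 mm. A picture is of the moment at which its call begins: read the wrist's pose just before it. camera_params takes no time and is no camera call; for the wrist camera it gives the pose at the moment of the call.
- ticket.job_done(): hands the job in, once; it reports no verdict.
Trained networks look in the newest picture that a camera, given by its name, has taken for a name from the list of things; names that differ only in an ending like _2 or _b are one class to them, and where a whole thing is asked for, a point or a joint stands for the part that bears it (a point fixed in the world has none). Each returns a list of dicts, best first, with "confidence" (0 to 1); they miss things now and then, are a little off and sometimes report something else, mostly with a low value. They report only what shows in the picture. A call takes as long as a camera call.
- boxes_of(camera, name): "box" ([left, top, right, bottom] in pixels, round what is visible of it).
- outline_of(camera, name): "region" (480x640 bool, what is visible of it) and "box" ([left, top, right, bottom] in pixels, round what is visible of it).
The state is a dict: "time": time; "joint_pos": joint angles; "joint_vel": joint speeds; "joint_efforts": joint torques, N m; "tool_pos": TCP position; "tool_rot": TCP orientation; "contact_force": force on the tool from outside, world axes, zero at the start; "ft_torque": the same for the moment, N m; "gripper_width": opening from 0.0 (shut) to 1.0 (fully open).
Only numpy, scipy, OpenCV 4.12 (cv2) and the standard library are available. Lean on these libraries where they do the work, as an engineer would, in place of code of your own. Each camera call takes 0.05 s, during which the arm holds its last target.

## Working session

There is one attempt and no reset: what is moved stays moved. The work goes in short steps, Python scripts to look and compute and a tool call to move; the robot and the scene stay as the last step left them, time stands still between calls to the robot, and variables do not carry over. Pictures are saved under pics/ and viewed, and the job is handed in when it is done.

Besides the shell and the picture viewer there is one more tool, called after "Call:" by a JSON object that holds its "fn" and its "kwargs". play_rows: Moves the arm, as the interface text tells. Its arguments: {"type":"object","properties":{"deltas":{"type":"array"},"grip":{"type":"number"}},"required":["deltas"]}

```bash
mkdir -p pics
cat > h.py <<'E'
import numpy as np, cv2
from plant import status, grab_frame, camera_params, ticket, boxes_of, outline_of, manip
def pix2w(cam,uv,d):
    p=camera_params(cam);K=np.array(p["mtx"]);D=np.array(p["distortion"]);T=np.array(p["world_from_camera"])
    n=cv2.undistortPoints(np.array(uv,float).reshape(-1,1,2),K,D).reshape(-1,2)
    d=np.array(d,float).reshape(-1)
    P=np.stack([n[:,0]*d,-n[:,1]*d,-d],1)
    return P@T[:3,:3].T+T[:3,3]
E
python3 - <<'E'
from h import *
s=status.state();print({k:np.round(v,3) for k,v in s.items()}); print(manip.grip_point_offset)
for c in("top","side"):
    im,d=grab_frame(c);cv2.imwrite(f"pics/{c}0.png",im);np.save(f"{c}0.npy",d)
    for n in("knob_center","cramp","jaw","mallet"):
        print(c,n,[(np.round(b["box"]),round(b["confidence"],2)) for b in boxes_of(c,n)][:2])
E
```

```text
{'time': np.float64(0.0), 'joint_pos': array([-1.318,  0.053,  1.614,  0.   ,  1.476, -0.119]), 'joint_vel': array([-0.   ,  0.   , -0.001, -0.   , -0.001,  0.001]), 'joint_efforts': array([ 0.0000e+00, -3.9369e+01, -3.7018e+01, -0.0000e+00,  7.0000e-03,
        0.0000e+00]), 'tool_pos': array([ 0.227, -0.582,  0.23 ]), 'tool_rot': array([-0.001,  0.983,  0.185, -0.   ]), 'contact_force': array([-0.106, -0.727, -0.517]), 'ft_torque': array([-0.019, -0.041,  0.003]), 'gripper_width': np.float64(1.001)}
0.0187
top knob_center [(array([269., 214., 291., 236.]), 0.94)]
top cramp [(array([153., 187., 399., 381.]), 0.87), (array([259., 286., 281., 322.]), 0.68)]
top jaw [(array([261., 286., 284., 324.]), 0.79)]
top mallet [(array([382., 136., 464., 240.]), 0.85), (array([151., 185., 397., 377.]), 0.27)]
side knob_center [(array([285., 229., 307., 260.]), 0.86)]
side cramp [(array([266., 230., 420., 434.]), 0.96), (array([287., 233., 306., 262.]), 0.24)]
side jaw [(array([338., 298., 383., 324.]), 0.92), (array([285., 229., 343., 274.]), 0.36)]
side mallet [(array([274., 204., 365., 238.]), 0.59)]
```

View pics/top0.png

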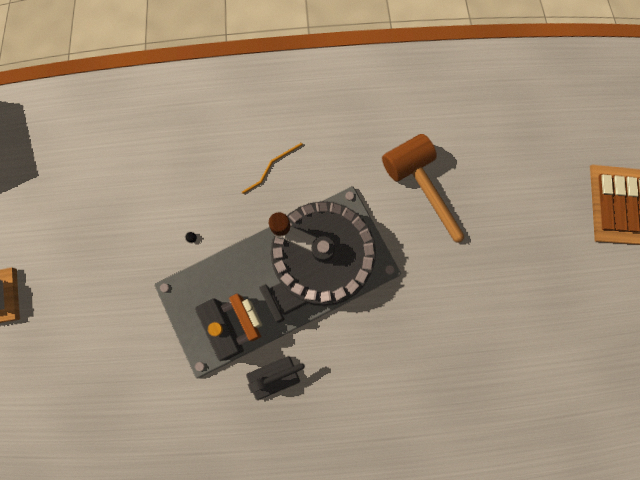

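View pics/side0.png

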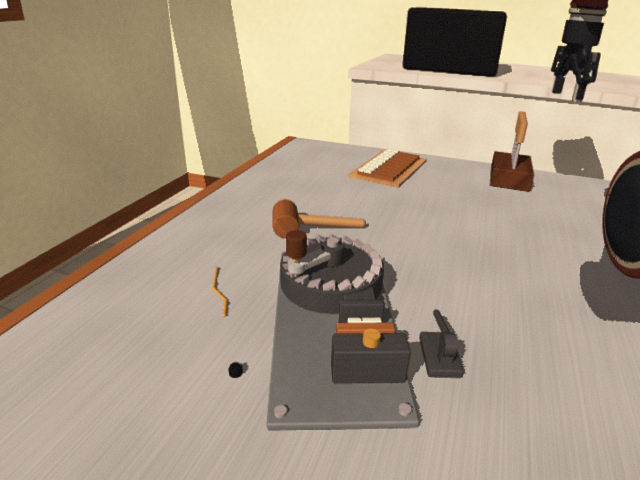

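Run:
```python
from h import *
for c in("top","side"):
    d=np.load(f"{c}0.npy")
    p=camera_params(c);print(c,np.round(p["world_from_camera"],3).tolist())
    h,w=d.shape
    vv,uu=np.mgrid[0:h,0:w]
    W=pix2w(c,np.stack([uu.ravel(),vv.ravel()],1),d.ravel()).reshape(h,w,3)
    W[d==0]=np.nan
    np.save(f"{c}W.npy",W)
W=np.load("topW.npy")
r=W[205:245,260:300].reshape(-1,3); m=(r[:,2]>.115)&(r[:,2]<.135)
print("knob top",m.sum(),r[m].mean(0),r[m].min(0),r[m].max(0))
print(W[225,280],W[305,272])
```

```text
top [[-0.084, 0.973, -0.213, 0.441], [-0.996, -0.083, 0.014, -0.007], [-0.004, 0.213, 0.977, 0.812], [0.0, 0.0, 0.0, 1.0]]
side [[-0.938, 0.186, -0.291, 0.403], [-0.344, -0.441, 0.829, 0.545], [0.026, 0.878, 0.478, 0.421], [0.0, 0.0, 0.0, 1.0]]
knob top 339 [0.61585791 0.04343323 0.12427364] [0.60236806 0.02895884 0.11515842] [0.63066264 0.05858091 0.12808578]
[0.61210082 0.04152984 0.12439481] [0.50569234 0.06693063 0.05570368]
```

The top view shows the knob at about (279,223), the hub at (323,246), the jaw at (271,303), the rod at (270,168) and the cam clamp at (275,378). Next I work out the axis geometry.

Run:
```python
from h import *
from scipy.optimize import least_squares
T=np.load("topW.npy");S=np.load("sideW.npy")
def circ(P,r=None):
    f=lambda x:np.hypot(P[:,0]-x[0],P[:,1]-x[1])-(x[2] if r is None else r)
    x0=[*P[:,:2].mean(0)]+([.08] if r is None else [])
    return least_squares(f,x0,loss="soft_l1",f_scale=.002)
# tooth/drum top points
r=T[190:315,262:385].reshape(-1,3)
for lo,hi in((.045,.056),(.056,.07),(.075,.095),(.095,.115)):
    m=(r[:,2]>lo)&(r[:,2]<hi);print(lo,m.sum(),r[m].min(0),r[m].max(0),np.median(r[m],0))
im=cv2.imread("pics/top0.png")
# hub cap
r=T[235:258,312:335].reshape(-1,3);print("hub z",np.percentile(r[:,2],[5,50,95]))
m=r[:,2]>.085;print("hub",r[m].mean(0),(r[m].max(0)+r[m].min(0))/2)
# side knob
r=S[225:265,280:312].reshape(-1,3);m=(r[:,2]>.1)&(r[:,2]<.13)&(np.hypot(r[:,0]-.616,r[:,1]-.0435)<.03)
print("side knob",m.sum(),r[m].min(0),r[m].max(0)); k=r[m]; 
f=least_squares(lambda x:np.hypot(k[:,0]-x[0],k[:,1]-x[1])-.015,[.616,.0435],loss="soft_l1",f_scale=.002);
t=k[k[:,2]>.121];print(f.x,np.median(t,0),len(t))
# base bolts corners px
for uv in((350,195),(164,287),(200,366),(390,270)): print(uv,T[uv[1],uv[0]])
```

```text
0.045 6685 [ 0.49119805 -0.0986478   0.0450143 ] [0.66418336 0.08119629 0.0559989 ] [ 0.56592762 -0.01495927  0.05267928]
0.056 1401 [ 0.49160046 -0.09438806  0.05600158] [0.65903901 0.07941897 0.06987693] [ 0.56691838 -0.01853601  0.05900129]
0.075 874 [ 0.5648866  -0.03416704  0.07500199] [0.62109108 0.05761197 0.09443706] [ 0.59161668 -0.00266685  0.08117784]
0.095 60 [0.60237222 0.02929655 0.09612181] [0.62146637 0.05773323 0.11481086] [0.60474413 0.04005389 0.10725976]
hub z [nan nan nan]
hub [ 0.58173129 -0.0163191   0.09005373] [ 0.58213844 -0.01587289  0.08972099]
side knob 452 [0.60385117 0.03003906 0.100068  ] [0.63318579 0.06032479 0.12453749]
[0.619251   0.04332174] [0.61783175 0.04677861 0.12304535] 176
(350, 195) [ 0.68017813 -0.07053352  0.01750132]
(164, 287) [0.55176419 0.24558651 0.01609231]
(200, 366) [0.42172912 0.19070863 0.01879396]
(390, 270) [ 0.54906989 -0.12290434  0.01749898]
```

Call:
{"fn": "play_rows", "kwargs": {"deltas": [[[0.029,0.047,0],0],[[0.06,0.096,0],0],[[0.09,0.144,0],0],[[0.12,0.193,0],0],[[0.15,0.241,0],0]], "grip": 1}}

```text
time: 1.12
tool_pos: [0.3778, -0.3397, 0.2316]
tool_rot: [0.0, 0.983, 0.185, 0.0]
contact_force: [0.4, 0.1, -1.3]
gripper_width: 0.999
```

Call:
{"fn": "play_rows", "kwargs": {"deltas": [[[0.03,0.048,0],0],[[0.06,0.096,0],0],[[0.09,0.144,0],0],[[0.12,0.193,0],0],[[0.15,0.241,0],0]]}}

```text
time: 1.75
tool_pos: [0.5279, -0.0985, 0.2317]
tool_rot: [0.0, 0.983, 0.185, 0.0]
contact_force: [0.6, -1.1, 0.0]
gripper_width: 1.001
```

Call:
{"fn": "play_rows", "kwargs": {"deltas": [[[0.03,0.048,-0.01],0],[[0.06,0.096,-0.02],0],[[0.09,0.144,-0.03],0],[[0.09,0.144,-0.04],0],[[0.09,0.144,-0.04],0]]}}

```text
time: 2.38
tool_pos: [0.6162, 0.0437, 0.1899]
tool_rot: [-0.0, 0.983, 0.185, -0.001]
contact_force: [-0.0, -0.0, 0.7]
gripper_width: 0.999
```

Run:
```python
from h import *
s=status.state();print(s["time"],s["tool_pos"],s["tool_rot"],s["contact_force"])
im,d=grab_frame("wrist");cv2.imwrite("pics/w1.png",im)
h,w=d.shape;vv,uu=np.mgrid[0:h,0:w]
W=pix2w("wrist",np.stack([uu.ravel(),vv.ravel()],1),d.ravel());ok=d.ravel()>0
for z0,z1 in((.118,.130),(.085,.095)):
    m=ok&(W[:,2]>z0)&(W[:,2]<z1)&(np.hypot(W[:,0]-.6,W[:,1]-.01)<.1);P=W[m]
    print(m.sum(),P.mean(0),(P.min(0)+P.max(0))/2,P.max(0)-P.min(0))
print([(b["box"],b["confidence"]) for b in boxes_of("wrist","knob_center")])
```

```text
2.375 [0.61624198 0.04371442 0.18989459] [-1.08178687e-04  9.82725744e-01  1.85063026e-01 -1.33309541e-03] [-0.02210894 -0.04372896  0.69398572]
1846 [0.62137612 0.0413678  0.12404097] [0.62042847 0.04076515 0.12238494] [0.02876319 0.02977982 0.0086969 ]
536 [ 0.58581411 -0.01863934  0.0909878 ] [ 0.58777886 -0.01974968  0.089258  ] [0.02738261 0.01875094 0.00839884]
[([295.8, 214.9, 346.8, 271.8], 0.57)]
```

View pics/w1.png

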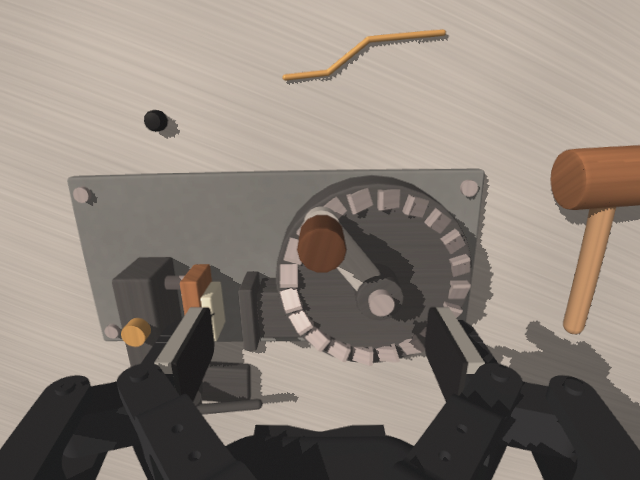

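The wrist view shows the knob at about (321,243), midway between the fingers, with nothing in the way below. I descend now.

Call:
{"fn": "play_rows", "kwargs": {"deltas": [[[0.002,-0.001,-0.03],0],[[0.002,-0.001,-0.06],0],[[0.002,-0.001,-0.085],0],[[0.002,-0.001,-0.102],0],[[0.002,-0.001,-0.102],0]]}}

```text
time: 3.1
tool_pos: [0.6181, 0.042, 0.0883]
tool_rot: [-0.0, 0.983, 0.184, -0.001]
contact_force: [0.1, 0.9, -0.7]
gripper_width: 1.002
```

Call:
{"fn": "play_rows", "kwargs": {"deltas": [[[0,0,0],0],[[0,0,0],0],[[0,0,0],0]], "grip": -1}}

```text
time: 3.48
tool_pos: [0.6197, 0.0427, 0.0903]
tool_rot: [0.0, 0.983, 0.185, 0.001]
contact_force: [0.0, -0.4, 0.1]
gripper_width: 0.377
```

Call:
{"fn": "play_rows", "kwargs": {"deltas": [[[0,0,0],0],[[0,0,0],0],[[0,0,0],0]]}}

```text
time: 3.85
tool_pos: [0.6195, 0.0433, 0.0905]
tool_rot: [-0.0, 0.983, 0.185, 0.001]
contact_force: [-1.8, 2.9, 6.1]
gripper_width: 0.336
```

Gripped. Next I ease counter-clockwise, tangent (-0.87, 0.5), and then lift.

Call:
{"fn": "play_rows", "kwargs": {"deltas": [[[-0.001,0.0006,0],0],[[-0.002,0.0012,0.0],0],[[-0.003,0.0018,0.0],0],[[-0.003,0.0018,0],0]]}}

```text
time: 4.35
tool_pos: [0.6187, 0.0437, 0.0906]
tool_rot: [0.001, 0.983, 0.185, 0.003]
contact_force: [8.1, -1.3, 1.0]
gripper_width: 0.336
```

Call:
{"fn": "play_rows", "kwargs": {"deltas": [[[-0.001,0.0005,0],0],[[-0.002,0.001,0.001],0],[[-0.002,0.001,0.003],0],[[-0.002,0.001,0.005],0],[[-0.002,0.001,0.005],0]]}}

```text
time: 4.97
tool_pos: [0.6161, 0.0449, 0.0938]
tool_rot: [0.001, 0.983, 0.185, 0.003]
contact_force: [10.3, -0.1, -5.6]
gripper_width: 0.337
```

Call:
{"fn": "play_rows", "kwargs": {"deltas": [[[0,0,0.002],0],[[0,0,0.004],0],[[0,0,0.006],0],[[0,0,0.006],0]]}}

```text
time: 5.48
tool_pos: [0.6159, 0.045, 0.0995]
tool_rot: [0.001, 0.983, 0.185, 0.003]
contact_force: [10.0, -0.3, -5.5]
gripper_width: 0.336
```

Run:
```python
from h import *
s=status.state();print(s["time"],s["tool_pos"],s["contact_force"])
im,d=grab_frame("side");cv2.imwrite("pics/s2.png",cv2.resize(im[180:340,220:440],None,fx=3.5,fy=3.5))
s=status.state();print(s["time"],s["tool_pos"],s["contact_force"])
```

```text
5.475 [0.61588547 0.04500804 0.09951876] [ 9.98019595 -0.27905303 -5.50700484]
5.525 [0.61584273 0.04501251 0.09939551] [10.19596209 -0.09712579 -6.15688124]
```

View pics/s2.png

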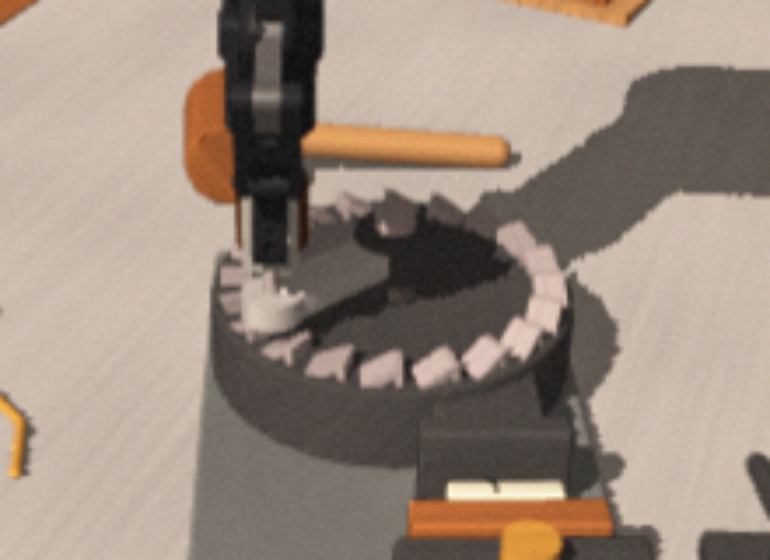

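Call:
{"fn": "play_rows", "kwargs": {"deltas": [[[0,0,0.001],0],[[0,0.0005,0.002],0],[[0.0004,0.0008,0.0025],0],[[0.0004,0.0008,0.0025],0]]}}

```text
time: 6.02
tool_pos: [0.6156, 0.0453, 0.1014]
tool_rot: [0.001, 0.983, 0.185, 0.002]
contact_force: [8.7, -1.6, -5.3]
gripper_width: 0.336
```

Run:
```python
from h import *
s=status.state();print(s["time"],s["tool_pos"],s["contact_force"])
c=np.array([.584,-.0175]);P=lambda a:.0700*np.array([np.cos(np.radians(a)),np.sin(np.radians(a))])
for a in range(65,-41,-10):
    print(a,[np.round((P(a-2*k)-P(a))*1000,1).tolist() for k in range(1,6)],np.round(c+P(a-10),4))
```

```text
6.025 [0.61560459 0.04528943 0.10138064] [ 8.72507533 -1.56820483 -5.28835699]
65 [[2.2, -1.1], [4.4, -2.2], [6.5, -3.4], [8.5, -4.7], [10.6, -6.1]] [0.6242 0.0398]
55 [[2.0, -1.4], [3.9, -2.9], [5.8, -4.5], [7.6, -6.1], [9.3, -7.8]] [0.6335 0.032 ]
45 [[1.7, -1.8], [3.3, -3.6], [4.9, -5.4], [6.4, -7.4], [7.8, -9.3]] [0.6413 0.0227]
35 [[1.4, -2.0], [2.7, -4.1], [3.9, -6.2], [5.0, -8.4], [6.1, -10.6]] [0.6474 0.0121]
25 [[1.0, -2.2], [1.9, -4.5], [2.7, -6.8], [3.5, -9.1], [4.2, -11.5]] [6.516e-01 6.000e-04]
15 [[0.6, -2.4], [1.1, -4.8], [1.5, -7.2], [1.9, -9.6], [2.1, -12.0]] [ 0.6537 -0.0114]
5 [[0.2, -2.4], [0.3, -4.9], [0.3, -7.3], [0.2, -9.8], [0.0, -12.2]] [ 0.6537 -0.0236]
-5 [[-0.3, -2.4], [-0.6, -4.8], [-1.0, -7.3], [-1.5, -9.6], [-2.1, -12.0]] [ 0.6516 -0.0356]
-15 [[-0.7, -2.3], [-1.4, -4.7], [-2.3, -7.0], [-3.2, -9.2], [-4.2, -11.5]] [ 0.6474 -0.0471]
-25 [[-1.1, -2.2], [-2.2, -4.4], [-3.4, -6.5], [-4.7, -8.5], [-6.1, -10.6]] [ 0.6413 -0.0577]
-35 [[-1.4, -2.0], [-2.9, -3.9], [-4.5, -5.8], [-6.1, -7.6], [-7.8, -9.3]] [ 0.6335 -0.067 ]
```

Call:
{"fn": "play_rows", "kwargs": {"deltas": [[[0.0022,-0.0011,0],0],[[0.0044,-0.0022,0],0],[[0.0065,-0.0034,0],0],[[0.0085,-0.0047,0],0],[[0.0106,-0.0061,0],0]]}}

```text
time: 6.65
tool_pos: [0.6259, 0.039, 0.1011]
tool_rot: [0.001, 0.983, 0.185, 0.001]
contact_force: [7.7, -2.4, -7.0]
gripper_width: 0.337
```

Call:
{"fn": "play_rows", "kwargs": {"deltas": [[[0.002,-0.0013,0],0],[[0.0039,-0.0028,0],0],[[0.0058,-0.0043,0],0],[[0.0076,-0.006,0],0],[[0.0093,-0.0077,0],0]]}}

```text
time: 7.28
tool_pos: [0.635, 0.031, 0.101]
tool_rot: [0.001, 0.983, 0.185, 0.001]
contact_force: [7.5, -3.4, -6.7]
gripper_width: 0.334
```

Call:
{"fn": "play_rows", "kwargs": {"deltas": [[[0.0017,-0.0018,0],0],[[0.0033,-0.0036,0],0],[[0.0049,-0.0054,0],0],[[0.0064,-0.0074,0],0],[[0.0078,-0.0093,0],0]]}}

```text
time: 7.9
tool_pos: [0.6427, 0.0213, 0.1008]
tool_rot: [0.002, 0.983, 0.185, 0.001]
contact_force: [7.6, -4.8, -5.5]
gripper_width: 0.336
```

Call:
{"fn": "play_rows", "kwargs": {"deltas": [[[0.0016,-0.0019,0.0003],0],[[0.0031,-0.0039,0.0005],0],[[0.0045,-0.006,0.0006],0],[[0.0056,-0.0082,0.0006],0],[[0.0067,-0.0103,0.0006],0]]}}

```text
time: 8.52
tool_pos: [0.6486, 0.0106, 0.101]
tool_rot: [0.002, 0.983, 0.185, -0.001]
contact_force: [6.5, -5.9, -6.1]
gripper_width: 0.334
```

Call:
{"fn": "play_rows", "kwargs": {"deltas": [[[0.001,-0.0022,0],0],[[0.0019,-0.0044,0],0],[[0.0028,-0.0067,0],0]]}}

```text
time: 8.9
tool_pos: [0.6507, 0.0052, 0.1007]
tool_rot: [0.0, 0.983, 0.185, -0.001]
contact_force: [4.1, -0.9, -6.1]
gripper_width: 0.336
```

The pull is fading, so the jaw has touched the key. I hold and take a reading.

Call:
{"fn": "play_rows", "kwargs": {"deltas": [[[0,0,0],0],[[0,0,0],0]]}}

```text
time: 9.15
tool_pos: [0.6507, 0.0057, 0.102]
tool_rot: [0.0, 0.983, 0.185, -0.001]
contact_force: [2.1, -4.3, -6.0]
gripper_width: 0.334
```

```bash
cat > f.py <<'E'
from h import *
L=[]
for i in range(5):
    grab_frame("side"); s=status.state();L.append(np.r_[s["tool_pos"],s["contact_force"]])
L=np.array(L);m=L.mean(0)
r=m[:2]-np.array([.584,-.0175]);a=np.arctan2(r[1],r[0])
F=L[:,3:5];t=np.array([np.sin(a),-np.cos(a)]);n=np.array([np.cos(a),np.sin(a)])
print(s["time"],"pos",m[:3].round(4),"ang",np.degrees(a).round(2),"crank",1.1+a-np.radians(22.1),"Ft",(F@t).round(2),(F@t).mean().round(2),"Fr",(F@n).mean().round(2),"Fz",m[5].round(2))
E
python3 f.py
```

```text
9.4 pos [0.6507 0.0059 0.1026] ang 19.32 crank 1.051460649717111 Ft [4.05 4.89 4.37 4.8  4.15] 4.45 Fr -1.12 Fz -6.6
```

Call:
{"fn": "play_rows", "kwargs": {"deltas": [[[0.0004,-0.0012,-0.0004],0],[[0.0008,-0.0024,-0.0005],0],[[0.0008,-0.0024,-0.0005],0],[[0.0008,-0.0024,-0.0005],0]]}}

```text
time: 9.9
tool_pos: [0.6516, 0.004, 0.1024]
tool_rot: [-0.0, 0.983, 0.185, -0.001]
contact_force: [-3.5, -3.1, -6.7]
gripper_width: 0.335
```

```bash
python3 f.py
```

```text
10.15 pos [0.6517 0.0039 0.1024] ang 17.57 crank 1.0209418779547228 Ft [1.76 0.98 1.78 1.02 0.26] 1.16 Fr -5.28 Fz -6.75
```

Call:
{"fn": "play_rows", "kwargs": {"deltas": [[[-0.0006,-0.0002,0],0],[[-0.0012,-0.0004,0],0],[[-0.0012,-0.0004,0],0]]}}

```text
time: 10.52
tool_pos: [0.6516, 0.0036, 0.1032]
tool_rot: [-0.0, 0.983, 0.185, 0.001]
contact_force: [-2.0, -1.2, -6.5]
gripper_width: 0.337
```

```bash
python3 f.py
```

```text
10.775 pos [0.6516 0.0035 0.1031] ang 17.3 crank 1.0162092984890885 Ft [0.94 0.   0.87 0.43 0.69] 0.59 Fr -1.96 Fz -6.57
```

Call:
{"fn": "play_rows", "kwargs": {"deltas": [[[0.0001,-0.0004,-0.0003],0],[[0.0002,-0.0008,-0.0006],0],[[0.0002,-0.0008,-0.0006],0]]}}

```text
time: 11.15
tool_pos: [0.6517, 0.0028, 0.1024]
tool_rot: [-0.0, 0.983, 0.185, 0.0]
contact_force: [0.2, -0.1, -6.6]
gripper_width: 0.335
```

```bash
python3 f.py
```

```text
11.4 pos [0.6517 0.0028 0.1024] ang 16.67 crank 1.005247397774167 Ft [-0.42  0.44  0.14 -0.52 -0.5 ] -0.17 Fr -0.46 Fz -7.05
```

The knob's pull is now about zero. I let the pawl down slowly.

Call:
{"fn": "play_rows", "kwargs": {"deltas": [[[0,0,-0.0015],0],[[0,0,-0.003],0],[[0,0,-0.004],0],[[0,0,-0.004],0]]}}

```text
time: 11.9
tool_pos: [0.6516, 0.0027, 0.0983]
tool_rot: [-0.0, 0.983, 0.185, 0.0]
contact_force: [0.2, 1.1, -5.5]
gripper_width: 0.333
```

```bash
python3 f.py
```

```text
12.15 pos [0.6517 0.0027 0.0985] ang 16.59 crank 1.0038231946989897 Ft [ 0.35  0.18 -0.43 -0.8   0.04] -0.13 Fr 1.08 Fz -5.65
```

Call:
{"fn": "play_rows", "kwargs": {"deltas": [[[0,0,-0.001],0],[[0,0,-0.002],0],[[0,0,-0.003],0],[[0,0,-0.003],0]]}}

```text
time: 12.65
tool_pos: [0.6518, 0.0024, 0.0959]
tool_rot: [0.0, 0.983, 0.185, 0.0]
contact_force: [1.0, 0.5, -2.8]
gripper_width: 0.334
```

```bash
python3 f.py
```

```text
12.9 pos [0.6518 0.0025 0.0958] ang 16.43 crank 1.0009959100144474 Ft [ 0.21  0.22 -0.34 -0.63  0.65] 0.02 Fr 0.72 Fz -2.38
```

Call:
{"fn": "play_rows", "kwargs": {"deltas": [[[0,0,-0.0008],0],[[0,0,-0.0012],0],[[0,0,-0.0012],0]]}}

```text
time: 13.28
tool_pos: [0.652, 0.0023, 0.0953]
tool_rot: [0.0, 0.983, 0.185, 0.001]
contact_force: [-2.8, -0.8, 5.7]
gripper_width: 0.333
```

```bash
python3 f.py
```

```text
13.525 pos [0.652  0.0023 0.0952] ang 16.27 crank 0.9982407452942681 Ft [0.05 0.23 0.98 1.03 0.44] 0.55 Fr -2.44 Fz 5.4
```

The pawl is resting on a tooth flank at about 5 mm lift. I relieve the downward push and open.

Call:
{"fn": "play_rows", "kwargs": {"deltas": [[[-0.0003,0,0.0004],0],[[-0.0005,0,0.0007],0],[[-0.0005,0,0.0007],0]]}}

```text
time: 13.9
tool_pos: [0.6517, 0.0024, 0.0953]
tool_rot: [0.0, 0.983, 0.185, 0.001]
contact_force: [1.4, -1.7, 3.7]
gripper_width: 0.337
```

```bash
python3 f.py
```

```text
14.15 pos [0.6517 0.0024 0.0953] ang 16.4 crank 1.0005751146406814 Ft [2.66 1.93 2.04 2.49 3.17] 2.46 Fr 2.04 Fz 3.71
```

Call:
{"fn": "play_rows", "kwargs": {"deltas": [[[0,0,0.0005],0],[[0,0,0.0005],0]]}}

```text
time: 14.4
tool_pos: [0.6515, 0.0025, 0.0954]
tool_rot: [0.0, 0.983, 0.185, 0.001]
contact_force: [4.9, -2.2, 2.3]
gripper_width: 0.335
```

```bash
python3 f.py
```

```text
14.65 pos [0.6515 0.0025 0.0954] ang 16.48 crank 1.001968708968891 Ft [3.86 3.02 3.61 2.63 2.74] 3.17 Fr 3.9 Fz 2.55
```

Call:
{"fn": "play_rows", "kwargs": {"deltas": [[[0.0005,-0.0003,0.0003],0],[[0.0009,-0.0005,0.0004],0],[[0.0009,-0.0005,0.0004],0]]}}

```text
time: 15.02
tool_pos: [0.6516, 0.0023, 0.0954]
tool_rot: [-0.0, 0.983, 0.185, -0.0]
contact_force: [4.4, -1.8, 1.2]
gripper_width: 0.339
```

```bash
python3 f.py
```

```text
15.275 pos [0.6516 0.0023 0.0954] ang 16.34 crank 0.9994998278770961 Ft [1.7  0.67 1.47 2.11 1.1 ] 1.41 Fr 2.79 Fz 1.5
```

Forces are small, so I release and rise.

Call:
{"fn": "play_rows", "kwargs": {"deltas": [[[0.0005,-0.0003,0],0],[[0.0005,-0.0003,0],0],[[0.0005,-0.0003,0],0],[[0.0005,-0.0003,0],0],[[0.0005,-0.0003,0],0]], "grip": 1}}

```text
time: 15.9
tool_pos: [0.6523, 0.0018, 0.0957]
tool_rot: [-0.0, 0.983, 0.185, -0.0]
contact_force: [0.6, 0.9, -0.2]
gripper_width: 1.001
```

Call:
{"fn": "play_rows", "kwargs": {"deltas": [[[0,0,0.01],0],[[0,0,0.03],0],[[0,0,0.06],0],[[0,0,0.1],0],[[0,0,0.14],0]]}}

```text
time: 16.52
tool_pos: [0.6526, 0.0018, 0.239]
tool_rot: [0.0, 0.983, 0.185, 0.001]
contact_force: [0.2, 0.7, 0.0]
gripper_width: 1.001
```

Call:
{"fn": "play_rows", "kwargs": {"deltas": [[[-0.02,-0.05,0.02],0],[[-0.04,-0.1,0.02],0],[[-0.06,-0.15,0.02],0],[[-0.08,-0.2,0.02],0],[[-0.08,-0.2,0.02],0]]}}

```text
time: 17.15
tool_pos: [0.5715, -0.2013, 0.2579]
tool_rot: [0.001, 0.983, 0.182, 0.001]
contact_force: [0.4, 0.5, 0.4]
gripper_width: 0.997
```

Run:
```python
from h import *
for c in("top","side"):
    im,d=grab_frame(c);cv2.imwrite(f"pics/{c}9.png",im)
    h,w=d.shape;vv,uu=np.mgrid[0:h,0:w]
    W=pix2w(c,np.stack([uu.ravel(),vv.ravel()],1),d.ravel());ok=d.ravel()>0
    m=ok&(W[:,2]>.105)&(W[:,2]<.14)&(np.hypot(W[:,0]-.652,W[:,1]-.003)<.04);P=W[m]
    print(c,m.sum(),P.mean(0),np.percentile(P[:,2],[50,95]))
    cv2.imwrite(f"pics/{c}9z.png",cv2.resize(im[180:400,140:460] if c=="top" else im[190:400,230:480],None,fx=2.5,fy=2.5))
s=status.state();print(s["time"],s["tool_pos"],s["contact_force"])
```

```text
top 395 [0.64679305 0.00248755 0.12656261] [0.12892016 0.13113091]
side 378 [0.6481499  0.01038044 0.12028087] [0.12193165 0.12857914]
17.25 [ 0.57252791 -0.19856049  0.25739124] [0.3093347  1.56620876 0.01108436]
```

View pics/top9z.png

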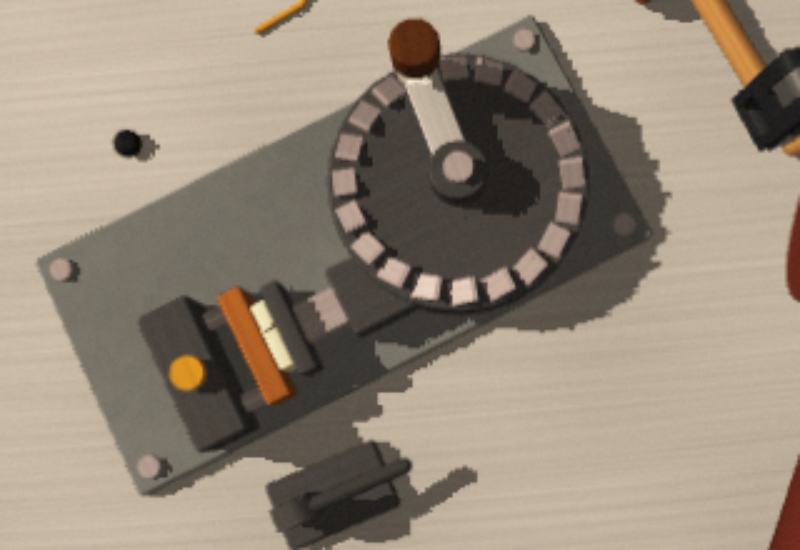

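View pics/side9z.png

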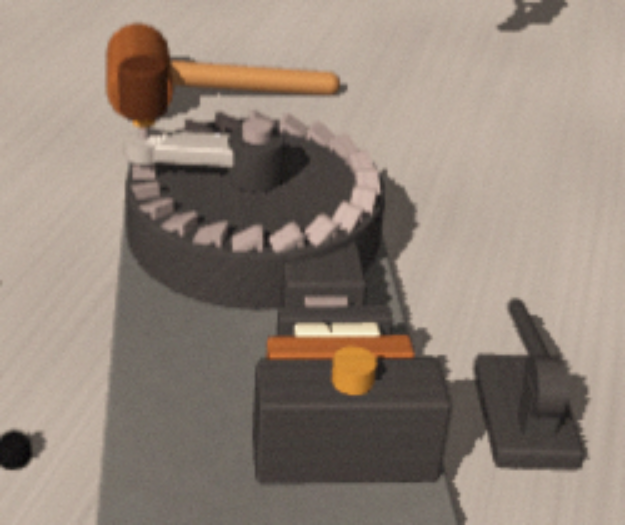

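The pictures show the jaw against the white key at about (285,325) in the top crop. The knob has stayed put with the hand well clear, and nothing else has moved.

```bash
python3 -c "
from h import *
print(ticket.job_done())"
```

```text
the job is handed in; nothing more can be done
None
```

The cramp is let down: the jaw rests on the key, the pawl is down, the knob is released, and the job was handed in at about 17 s of the 54 s.

- **Letting down:** I gripped the knob, eased it a few mm to the winding side and lifted the pawl about 11–12 mm. I then let the crank back at about 20 mm/s, below the 120 mm/s limit, without losing hold. The jaw met the key somewhere near crank 1.1. I followed in small steps until the pull fell from about 8 N to about 0 N, at crank 1.0.
- **Pawl down and release:** The pawl came to rest on a tooth's slope at about 5 mm lift rather than at a tooth's foot. While I was relieving the push, the knob showed up to about 3 N of clockwise pull, which I take to be the pawl wedging on the slope. I brought that down to about 1.4 N before opening the gripper.
- **Last checks:** Both cameras show the jaw against the key, and the mallet, clamp and button look undisturbed; the rod is only partly in the enlarged views. From the top camera the knob stayed where it was released, and the arm is clear.
- **Disagreements:**
  - The cameras differed by up to about 5 mm on the knob's place at the start. At the end the side camera put it about 8 mm off in y, probably because the mallet behind it mixed into that reading. I relied on the measured tool position and force instead.
  - I could not measure the push on the key directly after release. I judge it to be about 16–21 N, against the 27 N limit.

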